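# Put the colour-sleeved wheel-nut sockets back in their cups

## Task

The wheels are back on, so put the four colour-sleeved wheel-nut sockets away: stand each one upright in the storage cup of its own colour. Leave the plain steel socket standing where it is.

Things in the scene. Friction and masses are not known exactly. Their poses are not given: they have to be found in the camera images.
- socket_red_mid (a point): wheel-nut socket with a red plastic sleeve: an upright cylinder 82 mm tall, standing on its nut end; the sleeve is 34 mm across from 6 to 74 mm above its foot (grip it there, on its upper half), with a thin black band; below it a dark steel foot 30 mm across, above it a dark steel end 25 mm across with a black square in the top. 0.14 to 0.28 kg. The point is its centre, 41 mm above its foot; z points up along it
- socket_yellow_mid (a point): wheel-nut socket with a yellow plastic sleeve: an upright cylinder 82 mm tall, standing on its nut end; the sleeve is 34 mm across from 6 to 74 mm above its foot (grip it there, on its upper half), with a thin black band; below it a dark steel foot 30 mm across, above it a dark steel end 25 mm across with a black square in the top. 0.14 to 0.28 kg. The point is its centre, 41 mm above its foot; z points up along it
- socket_green_mid (a point): wheel-nut socket with a green plastic sleeve: an upright cylinder 82 mm tall, standing on its nut end; the sleeve is 34 mm across from 6 to 74 mm above its foot (grip it there, on its upper half), with a thin black band; below it a dark steel foot 30 mm across, above it a dark steel end 25 mm across with a black square in the top. 0.14 to 0.28 kg. The point is its centre, 41 mm above its foot; z points up along it
- socket_blue_mid (a point): wheel-nut socket with a blue plastic sleeve: an upright cylinder 82 mm tall, standing on its nut end; the sleeve is 34 mm across from 6 to 74 mm above its foot (grip it there, on its upper half), with a thin black band; below it a dark steel foot 30 mm across, above it a dark steel end 25 mm across with a black square in the top. 0.14 to 0.28 kg. The point is its centre, 41 mm above its foot; z points up along it
- cup_red_floor (a point): red round storage cup, 57 mm across outside and 48 mm inside, on a black 66 mm square base screwed to the top of a plywood riser, a step 50 mm high along the back of the bench whose front edge runs 35 to 65 mm in front of the cups' centres; the rim is 24 mm above the riser's top. The point is the centre of the cup's inner floor, 9 mm above the riser's top (59 mm above the bench) and 15 mm below the rim; z points up
- cup_yellow_floor (a point): yellow round storage cup, 57 mm across outside and 48 mm inside, on a black 66 mm square base screwed to the top of a plywood riser, a step 50 mm high along the back of the bench whose front edge runs 35 to 65 mm in front of the cups' centres; the rim is 24 mm above the riser's top. The point is the centre of the cup's inner floor, 9 mm above the riser's top (59 mm above the bench) and 15 mm below the rim; z points up
- cup_green_floor (a point): green round storage cup, 57 mm across outside and 48 mm inside, on a black 66 mm square base screwed to the top of a plywood riser, a step 50 mm high along the back of the bench whose front edge runs 35 to 65 mm in front of the cups' centres; the rim is 24 mm above the riser's top. The point is the centre of the cup's inner floor, 9 mm above the riser's top (59 mm above the bench) and 15 mm below the rim; z points up
- cup_blue_floor (a point): blue round storage cup, 57 mm across outside and 48 mm inside, on a black 66 mm square base screwed to the top of a plywood riser, a step 50 mm high along the back of the bench whose front edge runs 35 to 65 mm in front of the cups' centres; the rim is 24 mm above the riser's top. The point is the centre of the cup's inner floor, 9 mm above the riser's top (59 mm above the bench) and 15 mm below the rim; z points up
- socket_plain_mid (a point): plain bright steel socket without a sleeve, 30 mm across and 82 mm tall, standing upright; it has no cup and stays where it is. The point is its centre, 41 mm above its foot; z points up along it

How it is judged (in metres and radians):
At the end, for the whole second after the job is handed in: Each colour-sleeved socket stands upright (within 0.12 rad) on the floor of the cup of its own colour (within 12 mm of its centre, its foot within 5 mm of the floor), and the plain socket still stands upright within 25 mm of where it was (horizontal distance between socket_red_mid and cup_red_floor below 0.012 m and z of socket_red_mid in the frame of cup_red_floor between 0.036 and 0.046 m and angle between each of socket_red_mid, socket_yellow_mid, socket_green_mid, socket_blue_mid, socket_plain_mid's own z axis and vertical below 0.12 rad and horizontal distance between socket_yellow_mid and cup_yellow_floor below 0.012 m and z of socket_yellow_mid in the frame of cup_yellow_floor between 0.036 and 0.046 m and horizontal distance between socket_green_mid and cup_green_floor below 0.012 m and z of socket_green_mid in the frame of cup_green_floor between 0.036 and 0.046 m and horizontal distance between socket_blue_mid and cup_blue_floor below 0.012 m and z of socket_blue_mid in the frame of cup_blue_floor between 0.036 and 0.046 m and distance of socket_plain_mid from where it was at the start of the episode below 0.025 m); the robot touches nothing.
It fails at once if the plain steel socket is pushed aside or knocked over (distance of socket_plain_mid from where it was at the start of the episode above 0.03 m or angle between socket_plain_mid's own z axis and vertical above 0.5 rad).
It also fails if it takes over 112 s, if anything falls off the work surface, if the arm or the gripper's body presses on something with over 40 N, if the wrist force passes 120 N, or if a joint passes its speed limit or range.

## Robot

A 6-joint arm with a two-finger parallel gripper is mounted at the origin on the work surface; the furniture and walls round the work are solid. World frame = base frame: x ahead of the robot, y to its left, z up, the work surface at z = 0. Lengths are in mm, angles in rad, forces in N, time in s.
With the tool pointing down it reaches from about 300 to 850 mm from the base axis. Payload 4.2 kg.
Tool frame: the origin (TCP) lies between the finger pads; the fingertips stand r.finger_overhang ahead of it and the grasp point (between the pads) lies 5 mm behind it (r.finger_overhang is the distance from the TCP to the fingertips, in mm); z points along the fingers, y is the line along which they close (so a half turn about z gives the same grasp; the last joint's range is limited). The gripper opens to 91 mm and grips with 3 to 60 N. Pads are 32 mm wide; open, the fingers measure 118 mm over their backs; the gripper's body (76 mm by 178 mm) begins 60 mm behind the grasp point.
Start: joints at [-1.33, 0.32, 1.565, -0, 1.257, -0.02], TCP at [148.269, -555.574, 188.276] pointing down, gripper open.
Joint ranges: [-3.11, 3.11], [-0.84, 2.01], [0.21, 2.61], [-1.34, 4.49], [0.05, 2.63], [-2.56, 2.56]. Speed limits (rad/s): [2.57, 2.57, 3.14, 3.14, 3.14, 3.14].

## Interface

Orientations are given as a unit quaternion [x, y, z, w].
In Python, from cell import r, imaging, close_job gives the robot as it stands.
- The arm moves only by the shell command python3 -m creep 'ROWS' [FORCE]. ROWS is JSON, a list of rows, each an object of numbers: "claw": the opening, from 0 (shut) to 1 (fully open); "tx", "ty", "tz": the shift along the tool's x, y, z in mm; "turn": the turn about the tool's z in degrees. In form: [{"claw": .., "tx": .., "ty": .., "tz": .., "turn": ..}, ...]. A call has 1 to 20 rows; each row shifts and turns the commanded pose from where the row before left it, along the tool's axes as they then stand; what a row does not reach is not made up. A row lasts 1/10 s, in which the tool goes at most 50 mm and 8.59 degrees, less where a joint would pass 70% of its speed; a pose out of reach is approached as far as the arm can. A call is refused whole if a number of a shift passes 50 or a number of a turn 8.59, either way. A call with a gripper value outside its range is refused whole. The fingers move at their own pace and stop on an object; FORCE is the grip in N (left out, the last holds). Time passes only in rows, so rows that do not move let the fingers close. It gives the time, the measured TCP pose, the force, the opening and the grip force at its end, in the units of the state.
- r.get_obs(): the state, without advancing time (a new reading comes with each control period).
- imaging.get_image(name): name is "side" or "top"; returns the picture (384x512x3 uint8, blue, green, red); there is no depth.
- imaging.camera_model(name): a dict with "camera_matrix" (3x3 intrinsics, pixels), "rvec" (rotation vector, rad) and "tvec" (3), from world to camera coordinates, as OpenCV has them. Camera axes: x right, y down, z forward; pixel columns grow to the right and rows downward; lengths in mm; the calibration is good to about 2 mm. A picture is of the moment at which its call begins. camera_model takes no time and is no camera call.
- close_job(): hands the job in; it is judged then, once.
The state is a dict: "time": time; "qpos": joint angles; "qd": joint speeds; "effort": joint torques, N m; "tcp_pos": TCP position; "tool_rot": TCP orientation; "wrist_force": force on the tool from outside, world axes, zero at the start; "ft_torque": the same for the moment, N m; "grip_width": opening from 0.0 (shut) to 1.0 (fully open); "grip_force": force on a finger pad.
Only numpy, scipy, OpenCV 4.12 (cv2) and the standard library are available. Lean on these libraries where they do the work, as an engineer would, in place of code of your own. Each camera call takes 0.05 s, during which the arm holds its last target. There are 200 camera calls.

## Working session

There is one attempt and no reset: what is moved stays moved. The work goes in short steps, Python scripts to look and compute and a shell command to move; the robot and the scene stay as the last step left them, time stands still between calls to the robot, and variables do not carry over. Pictures are saved under pics/ and viewed, at most 14 in all, crops included, and the job is handed in when it is done.

```bash
ls; mkdir -p pics
python3 - <<'E'
from cell import r, imaging
import cv2
for n in("side","top"):
    cv2.imwrite(f"pics/{n}0.png",imaging.get_image(n)); m=imaging.camera_model(n); print(n,m)
o=r.get_obs();print(o['time'],o['tcp_pos'],o['tool_rot'],r.finger_overhang,o['grip_width'])
E
```

```text
pics
side {'camera_matrix': array([[356.84518565,   0.        , 256.62952681],
       [  0.        , 356.84518565, 196.42562568],
       [  0.        ,   0.        ,   1.        ]]), 'rvec': array([ 2.03632219, -0.31274334,  0.20397988]), 'tvec': array([-478.19567071,  149.73110984,  747.13030344])}
top {'camera_matrix': array([[399.38747351,   0.        , 260.39841214],
       [  0.        , 399.38747351, 197.87822454],
       [  0.        ,   0.        ,   1.        ]]), 'rvec': array([ 1.97454156, -2.23663362,  0.25105447]), 'tvec': array([ 46.83402662, 536.32865578, 806.03334879])}
0.1 [ 148.16535882 -555.08518348  187.52858471] [ 9.91507307e-01  1.30048644e-01 -8.85779038e-05 -7.76450302e-04] 14.0 0.9976549340108809
```

View pics/side0.png

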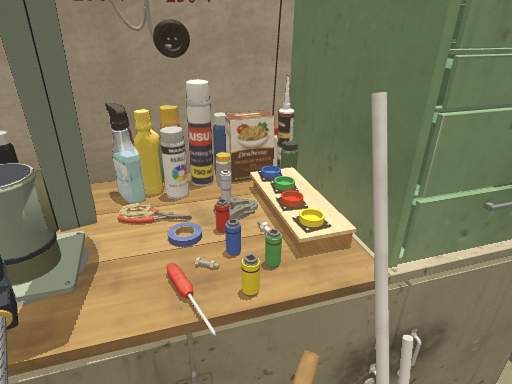

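View pics/top0.png

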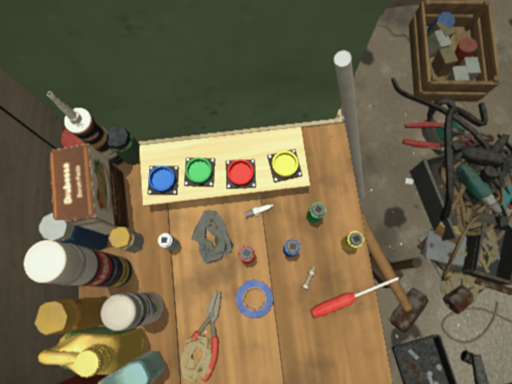

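```bash
cat > h.py <<'E'
from cell import r, imaging
import cv2, numpy as np
from scipy.optimize import least_squares
HUE=dict(red=0,yellow=27,green=65,blue=112)
CAM={n:imaging.camera_model(n) for n in("side","top")}
def proj(n,P):
    m=CAM[n]; return cv2.projectPoints(np.float64(P),m["rvec"],m["tvec"],m["camera_matrix"],None)[0][:,0]
def hull(pts):
    h=cv2.convexHull(np.float32(pts)); m=cv2.moments(h)
    return np.array([m['m10'],m['m01']])/m['m00'], m['m00']
def blob(img,c,seed,rad):
    hsv=cv2.cvtColor(img,cv2.COLOR_BGR2HSV).astype(int)
    d=np.abs(hsv[...,0]-HUE[c]); d=np.minimum(d,180-d)
    m=((d<(6 if c in("red","yellow") else 14))&(hsv[...,1]>(170 if c in("red","yellow") else 90))&(hsv[...,2]>40)).astype(np.uint8)
    k=np.zeros_like(m); cv2.circle(k,seed,rad,1,-1); m&=k
    v,u=np.nonzero(m)
    return hull(np.c_[u,v])   # pixel-centre hull
def ring(x,y,z,rad):
    t=np.linspace(0,2*np.pi,40); return np.c_[x+rad*np.cos(t),y+rad*np.sin(t),np.full(40,z)]
def model(n,p,kind):
    a,b,rad=(6,74,17) if kind=="s" else (0,15,28.5)
    return hull(proj(n,np.r_[ring(*p[:2],p[2]+a,rad),ring(*p[:2],p[2]+b,rad)]))
def fit(obs,kind,z=0):
    f=lambda p:np.concatenate([model(n,p,kind)[0]-o[0] for n,o in obs.items()])
    s=least_squares(f,[500,-300,z],x_scale=10,diff_step=1e-4); return s.x,np.abs(s.fun).max(),[(round(o[1]),round(model(n,s.x,kind)[1])) for n,o in obs.items()]
E
python3 - <<'E'
from h import *
I={n:imaging.get_image(n) for n in CAM}
np.set_printoptions(precision=1,suppress=True)
S=dict(red=((222,215),(247,256)),blue=((233,238),(292,249)),green=((273,249),(317,212)),yellow=((250,276),(355,241)))
C=dict(red=((292,200),(241,173)),blue=((271,173),(163,180)),green=((285,184),(199,171)),yellow=((312,218),(285,164)))
for kind,D,rs in(("s",S,(25,17)),("c",C,(20,22))):
    for c,(a,b) in D.items():
        o={"side":blob(I["side"],c,a,rs[0]),"top":blob(I["top"],c,b,rs[1])}
        print(kind,c,*fit(o,kind,0 if kind=="s" else 59))
# plain: top centre in top view (166,240), z=82 ; check in side
f=lambda p:np.r_[proj("top",[[*p,82]])[0]-[166,239]]
p=least_squares(f,[400,0],diff_step=1e-4).x; print("plain",p,proj("side",[[*p,82]]))
E
```

```text
s red [414.   19.3   0. ] 2.1660120486114636 [(290, 425), (19, 240)]
s blue [423.  -73.3   0. ] 0.42021941089544157 [(422, 506), (190, 258)]
s green [ 493.8 -136.8    0. ] 0.36117524018811764 [(443, 550), (230, 295)]
s yellow [ 421.6 -197.3    0. ] 3.526760527332897 [(557, 666), (60, 316)]
c red [598.   17.1  65.8] 0.39786775271471697 [(158, 310), (506, 573)]
c blue [605.7 188.   59. ] 0.1303850891952152 [(184, 212), (554, 584)]
c green [614.3 106.8  60.2] 0.18087808590382792 [(204, 250), (534, 571)]
c yellow [603.7 -75.4  53.3] 2.15484065024674 [(366, 388), (118, 553)]
plain [470.9 184.8] [[225.9 172.1]]
```

```bash
sed -i 's/,diff_step=1e-4); return s.x/,diff_step=1e-3); return s.x-[0,0,500]/; s/\[500,-300,z\]/[500,-300,z+500]/; s/model(n,p,kind)\[0\]/model(n,p-[0,0,500],kind)[0]/; s/model(n,s.x,kind)/model(n,s.x-[0,0,500],kind)/' h.py
sed -i 's/d<(6 if c in("red","yellow") else 14)/d<dict(red=7,yellow=7,green=18,blue=14)[c]/; s/>(170 if c in("red","yellow") else 90)/>dict(red=150,yellow=140,green=80,blue=80)[c]/' h.py
python3 - <<'E'
from h import *
I={n:cv2.imread(f"pics/{n}0.png") for n in CAM}
np.set_printoptions(precision=1,suppress=True)
hs=cv2.cvtColor(I["top"],cv2.COLOR_BGR2HSV); h2=cv2.cvtColor(I["side"],cv2.COLOR_BGR2HSV)
print(hs[262,240:256:2].tolist(),hs[246,350:364:2].tolist(),hs[158,270:300:4].tolist(),h2[200,278:306:3].tolist(),hs[300,260].tolist(),sep="\n")
a=cv2.resize(I["top"][140:280,140:380],None,fx=3.3,fy=3.3,interpolation=cv2.INTER_CUBIC); cv2.imwrite("pics/c1.png",a)
b=cv2.resize(I["side"][155:305,190:360],None,fx=4,fy=4,interpolation=cv2.INTER_CUBIC); cv2.imwrite("pics/c2.png",b)
E
```

```text
[[17, 123, 157], [15, 129, 123], [5, 171, 100], [3, 185, 98], [3, 183, 107], [8, 165, 91], [14, 139, 103], [17, 130, 110]]
[[26, 167, 113], [31, 147, 185], [31, 140, 193], [31, 135, 208], [29, 135, 170], [23, 140, 197], [16, 134, 181]]
[[30, 3, 101], [31, 150, 246], [31, 133, 251], [31, 131, 249], [31, 130, 249], [31, 130, 252], [28, 156, 160], [27, 85, 216]]
[[14, 67, 88], [8, 189, 146], [7, 184, 155], [5, 185, 193], [4, 194, 249], [4, 196, 250], [4, 195, 237], [7, 184, 162], [7, 186, 148], [24, 65, 255]]
[16, 133, 190]
```

View pics/c1.png

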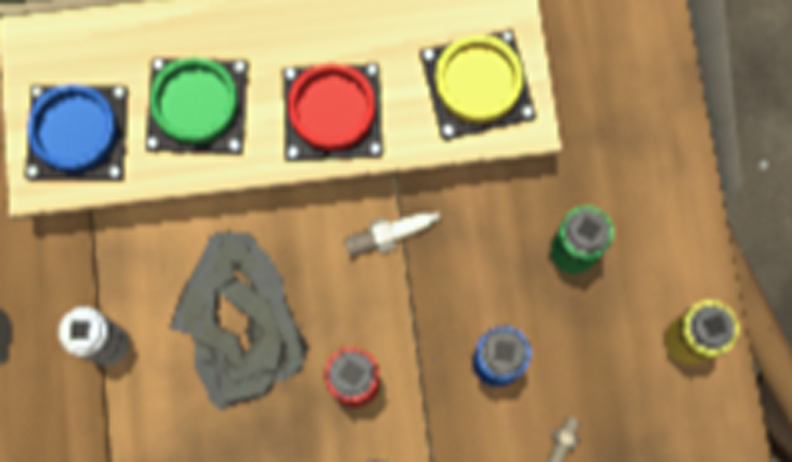

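View pics/c2.png

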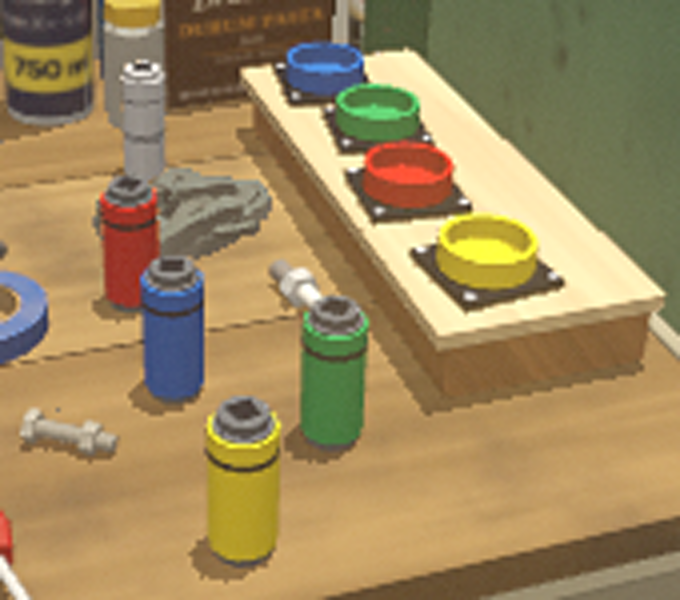

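The crops show the five upright sockets (top view: red (247,253), blue (292,247), green (317,210), yellow (356,238), plain (165,240)), and the four cups on the riser, at about (163,180), (199,171), (241,173) and (285,164). Next I refit with better colour gates.

```bash
sed -i 's/red=0,yellow=27/red=2,yellow=30/; s/red=7,yellow=7,/red=8,yellow=7,/; s/red=150,yellow=140/red=150,yellow=105/' h.py
cat > m.py <<'E'
from h import *
np.set_printoptions(precision=1,suppress=True)
S=dict(red=((222,215),(247,254)),blue=((233,238),(292,248)),green=((273,249),(317,212)),yellow=((250,276),(353,240)))
C=dict(red=((292,200),(241,173)),blue=((271,173),(163,180)),green=((285,184),(199,171)),yellow=((312,218),(285,164)))
def run(I):
  for kind,D,rs in(("s",S,(23,14)),("c",C,(18,20))):
    for c,(a,b) in D.items():
        o={"side":blob(I["side"],c,a,rs[0]),"top":blob(I["top"],c,b,rs[1])}
        print(kind,c,*fit(o,kind,0 if kind=="s" else 59))
if __name__=="__main__": run({n:cv2.imread(f"pics/{n}0.png") for n in CAM})
E
python3 m.py
```

```text
s red [421.9  24.7   1. ] 0.3335282582974344 [(338, 419), (220, 244)]
s blue [423.2 -72.9  -1.5] 0.09721523383942099 [(422, 505), (192, 257)]
s green [ 494.1 -137.    -0.5] 0.17723673459326506 [(468, 550), (248, 294)]
s yellow [ 423.7 -206.6    0.6] 0.29229656658861813 [(592, 680), (275, 321)]
c red [599.2  17.1  58.5] 0.17605075970561757 [(293, 309), (534, 563)]
c blue [605.7 188.1  59. ] 0.1243411384666615 [(184, 212), (557, 584)]
c green [614.8 107.   58.8] 0.1814756775958699 [(228, 249), (536, 569)]
c yellow [606.7 -82.4  59.2] 0.3488353798649655 [(382, 394), (554, 560)]
```

Run:
```python
from h import *
I={n:cv2.imread(f"pics/{n}0.png") for n in CAM}
a=cv2.resize(I["top"][80:260,30:190],None,fx=3,fy=3,interpolation=cv2.INTER_CUBIC)
b=cv2.resize(I["side"][65:245,210:315],None,fx=3,fy=3,interpolation=cv2.INTER_CUBIC)
cv2.imwrite("pics/c3.png",np.hstack([a,b]))
```

```text
(no output)
```

View pics/c3.png

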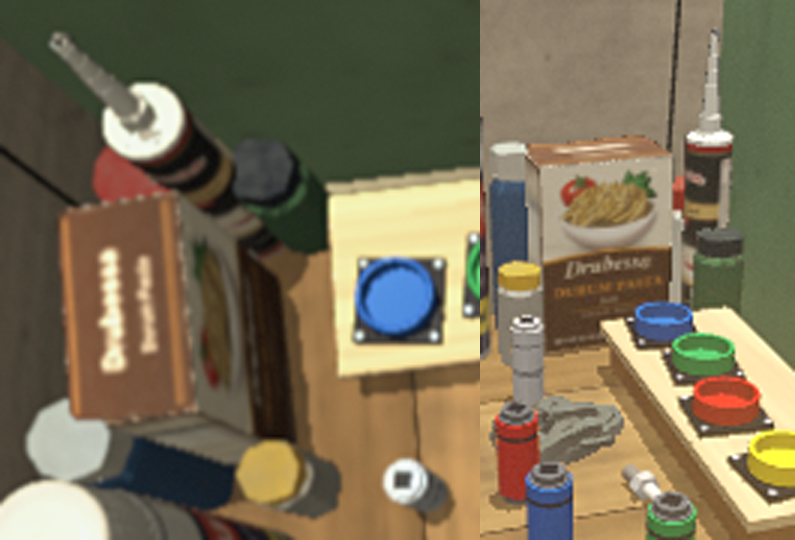

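The crops show a tall food box, a green jar and a yellow-capped jar left of the blue cup, with the green panel behind the riser. I'll triangulate those as obstacles.

Run:
```python
from h import *
np.set_printoptions(precision=0,suppress=True)
for nm,a,b in[("greenjar",(290,143),(118,137)),("boxR",(274,116),(88,146)),("boxL",(226,119),(95,217)),("spice",(223,156),(120,237)),("plain",(225.5,172),(165.5,239.5))]:
    f=lambda p:np.r_[proj("side",[p-500])[0]-a,proj("top",[p-500])[0]-b]
    s=least_squares(f,[1000,600,600.]); print(nm,s.x-500,np.abs(s.fun).max())
for z,b in[(50,(139,143)),(50,(300,128)),(0,(345,122)),(50,(143,206)),(50,(309,190))]:
    s=least_squares(lambda p:proj("top",[[*(p-500),z]])[0]-b,[1000,600.]); print(b,s.x-500)
```

```text
greenjar [691. 260. 120.] 0.4733653663157611
boxR [646. 291. 199.] 0.832360273592883
boxL [505. 280. 205.] 2.303658995481385
spice [484. 275.  95.] 0.15369461319812672
plain [470. 186.  82.] 0.015120670237990907
(139, 143) [701. 237.]
(300, 128) [ 692. -130.]
(345, 122) [ 714. -249.]
(143, 206) [554. 236.]
(309, 190) [ 545. -129.]
```

```bash
python3 -m creep '[{"claw":1,"turn":7.47},{"turn":7.47},{"tx":23,"ty":-29},{"tx":23,"ty":-29},{"tx":23,"ty":-29},{"tx":23,"ty":-29},{"tx":23,"ty":-29},{"tx":23,"ty":-29},{"tx":23,"ty":-29},{"tx":23,"ty":-29},{"tx":23,"ty":-29},{"tx":23,"ty":-29},{"tx":23,"ty":-29},{"tx":23,"ty":-29},{},{}]' 30
```

```text
$[0]: bad value
```

```bash
python3 -m creep '[{"claw":1,"tx":0,"ty":0,"tz":0,"turn":7.47},{"claw":1,"tx":0,"ty":0,"tz":0,"turn":7.47},{"claw":1,"tx":23,"ty":-29,"tz":0,"turn":0},{"claw":1,"tx":23,"ty":-29,"tz":0,"turn":0},{"claw":1,"tx":23,"ty":-29,"tz":0,"turn":0},{"claw":1,"tx":23,"ty":-29,"tz":0,"turn":0},{"claw":1,"tx":23,"ty":-29,"tz":0,"turn":0},{"claw":1,"tx":23,"ty":-29,"tz":0,"turn":0},{"claw":1,"tx":23,"ty":-29,"tz":0,"turn":0},{"claw":1,"tx":23,"ty":-29,"tz":0,"turn":0},{"claw":1,"tx":23,"ty":-29,"tz":0,"turn":0},{"claw":1,"tx":23,"ty":-29,"tz":0,"turn":0},{"claw":1,"tx":23,"ty":-29,"tz":0,"turn":0},{"claw":1,"tx":23,"ty":-29,"tz":0,"turn":0},{"claw":1,"tx":0,"ty":0,"tz":0,"turn":0}]' 30
```

```text
time: 1.7
tcp_pos: [426.3, -204.7, 188.1]
tool_rot: [1.0, 0.002, 0.0, -0.001]
wrist_force: [-0.2, -0.3, 0.2]
grip_width: 1.001
grip_force: 0.0
```

```bash
python3 -m creep '[{"claw":1,"tx":-2,"ty":2,"tz":22,"turn":0},{"claw":1,"tx":0,"ty":0,"tz":22,"turn":0},{"claw":1,"tx":0,"ty":0,"tz":22,"turn":0},{"claw":1,"tx":0,"ty":0,"tz":22,"turn":0},{"claw":1,"tx":0,"ty":0,"tz":22,"turn":0},{"claw":1,"tx":0,"ty":0,"tz":22,"turn":0},{"claw":1,"tx":0,"ty":0,"tz":0,"turn":0},{"claw":0,"tx":0,"ty":0,"tz":0,"turn":0},{"claw":0,"tx":0,"ty":0,"tz":0,"turn":0},{"claw":0,"tx":0,"ty":0,"tz":0,"turn":0},{"claw":0,"tx":0,"ty":0,"tz":0,"turn":0},{"claw":0,"tx":0,"ty":0,"tz":0,"turn":0},{"claw":0,"tx":0,"ty":0,"tz":0,"turn":0},{"claw":0,"tx":0,"ty":0,"tz":0,"turn":0},{"claw":0,"tx":0,"ty":0,"tz":0,"turn":0}]' 30
```

```text
time: 3.2
tcp_pos: [422.3, -209.5, 56.3]
tool_rot: [1.0, 0.0, -0.0, -0.0]
wrist_force: [-0.1, -0.2, 1.7]
grip_width: 0.333
grip_force: 0.2
```

```bash
python3 -m creep '[{"claw":0,"tx":0,"ty":0,"tz":0,"turn":0},{"claw":0,"tx":0,"ty":0,"tz":0,"turn":0},{"claw":0,"tx":0,"ty":0,"tz":0,"turn":0},{"claw":0,"tx":0,"ty":0,"tz":0,"turn":0}]' 30
python3 - <<'E'
from h import *
I={n:imaging.get_image(n) for n in CAM}
cv2.imwrite("pics/g1.png",np.hstack([cv2.resize(I["side"][180:320,180:310],None,fx=3,fy=3),cv2.resize(I["top"][170:310,270:400],None,fx=3,fy=3)]))
o=r.get_obs();print(o["tcp_pos"],o["grip_width"],o["grip_force"])
E
```

```text
time: 3.6
tcp_pos: [424.4, -210.3, 58.5]
tool_rot: [1.0, -0.0, 0.002, 0.001]
wrist_force: [-0.9, 2.0, 14.9]
grip_width: 0.009
grip_force: 7.3
[ 424.3499237  -210.19029838   58.50611143] 0.004323348307072124 7.063114584289565
```

View pics/g1.png

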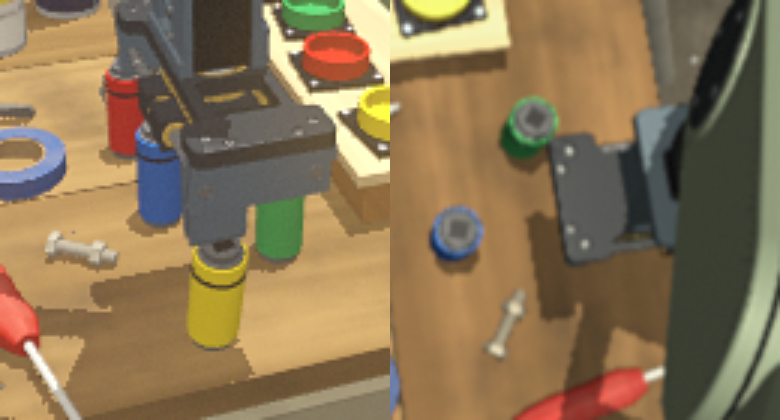

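Run:
```python
from h import *
np.set_printoptions(precision=1,suppress=True)
P=[[424,-210,z] for z in(44.5,58.5,82,118)]
for n,o,in(("side",(180,180)),("top",(270,170))):
    print(n,((proj(n,P)-o)*3),"cam",(-cv2.Rodrigues(CAM[n]["rvec"])[0].T@CAM[n]["tvec"]))
o=r.get_obs(); print(o)
I={n:imaging.get_image(n) for n in CAM}
o={"side":blob(I["side"],"yellow",(250,276),23)};print(o)
```

```text
side [[214.1 285.8]
 [214.2 268. ]
 [214.4 237.4]
 [214.6 188.4]] cam [ 269.  -708.4  484.8]
top [[253.  209.9]
 [257.5 207.6]
 [265.5 203.4]
 [278.6 196.7]] cam [347.6   3.9 904.8]
{'time': 3.7, 'qpos': array([-0.5,  0.3,  2. ,  0. ,  0.9,  1.1]), 'qd': array([-0., -0.,  0.,  0.,  0., -0.]), 'effort': array([ -0.9, -27.8, -14.8,  -0.4,  -0.6,   0. ]), 'tcp_pos': array([ 424.3, -210.2,   58.5]), 'tool_rot': array([ 1., -0.,  0.,  0.]), 'wrist_force': array([-0.4,  2.2, 14.2]), 'ft_torque': array([0.5, 0.1, 0. ]), 'grip_force': 7.063114584289565, 'grip_width': 0.004323348307072124}
{'side': (array([251.7, 277.3]), 560.0)}
```

Run:
```python
from h import *
I=imaging.get_image("side")
def box(p,hx,hy,z0,z1,col):
    c=np.array([[p[0]+a*hx,p[1]+b*hy,z] for z in(z0,z1) for a,b in((-1,-1),(1,-1),(1,1),(-1,1))])
    q=(proj("side",c)-(160,130))*4
    for k in(0,4): cv2.polylines(J,[np.int32(q[k:k+4])],True,col,1)
    for k in range(4): cv2.line(J,tuple(map(int,q[k])),tuple(map(int,q[k+4])),col,1)
J=cv2.resize(I[130:275,160:330],None,fx=4,fy=4)
box((424,-210),38,89,113,150,(0,0,255)); box((424,-210),16,14,44,113,(255,255,0)); box((424,-207),17,17,0,82,(255,0,255))
cv2.imwrite("pics/g2.png",J)
```

```text
(no output)
```

View pics/g2.png

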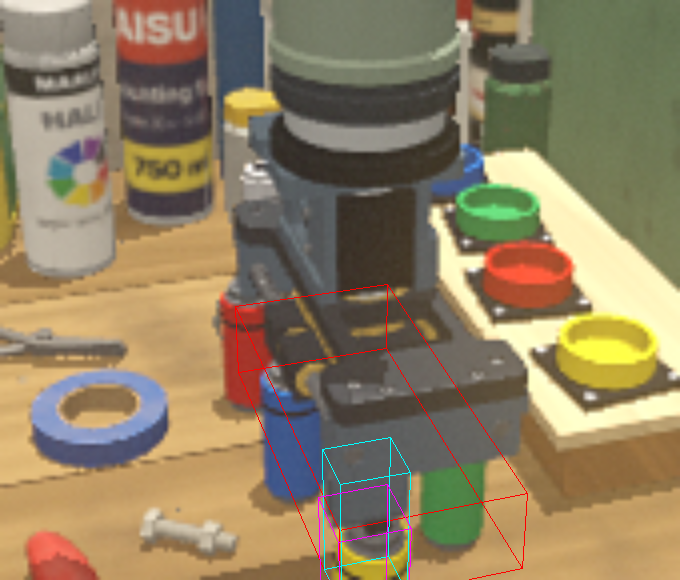

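The picture shows the fingers shut above the socket, with their tips at its top at about (360,525) in the crop. The gripper looks about 38 mm higher than the reported pose puts it. I'll open, rise and measure this offset.

```bash
python3 -m creep '[{"claw":0,"tx":0,"ty":0,"tz":-15,"turn":0},{"claw":0,"tx":0,"ty":0,"tz":-15,"turn":0},{"claw":0,"tx":0,"ty":0,"tz":-15,"turn":0},{"claw":0,"tx":0,"ty":0,"tz":-15,"turn":0},{"claw":0,"tx":0,"ty":0,"tz":0,"turn":0},{"claw":0,"tx":0,"ty":0,"tz":0,"turn":0}]' 30
python3 - <<'E'
from h import *
I={n:imaging.get_image(n) for n in CAM}; o=r.get_obs(); p=o["tcp_pos"]; print(p,o["wrist_force"],o["grip_width"])
def box(n,J,off,hx,hy,z0,z1,col):
    c=np.array([[p[0]+a*hx,p[1]+b*hy,z] for z in(z0,z1) for a,b in((-1,-1),(1,-1),(1,1),(-1,1))])
    q=(proj(n,c)-off)*3
    for k in(0,4): cv2.polylines(J,[np.int32(q[k:k+4])],True,col,1)
out=[]
for n,off in(("side",(170,110)),("top",(270,140))):
    J=cv2.resize(I[n][off[1]:off[1]+180,off[0]:off[0]+130],None,fx=3,fy=3)
    box(n,J,off,38,89,p[2]+55,p[2]+55,(0,0,255)); box(n,J,off,16,14,p[2]-14,p[2]-14,(255,255,0)); out.append(J)
cv2.imwrite("pics/g3.png",np.hstack(out))
E
```

```text
time: 4.45
tcp_pos: [422.1, -209.5, 116.0]
tool_rot: [1.0, 0.0, -0.0, 0.0]
wrist_force: [-0.1, -0.3, -0.7]
grip_width: 0.008
grip_force: 0.0
[ 421.58542989 -209.2286966   115.30553169] [-0.20946041  0.27712035 -0.3246118 ] 0.004139349920299803
```

View pics/g3.png

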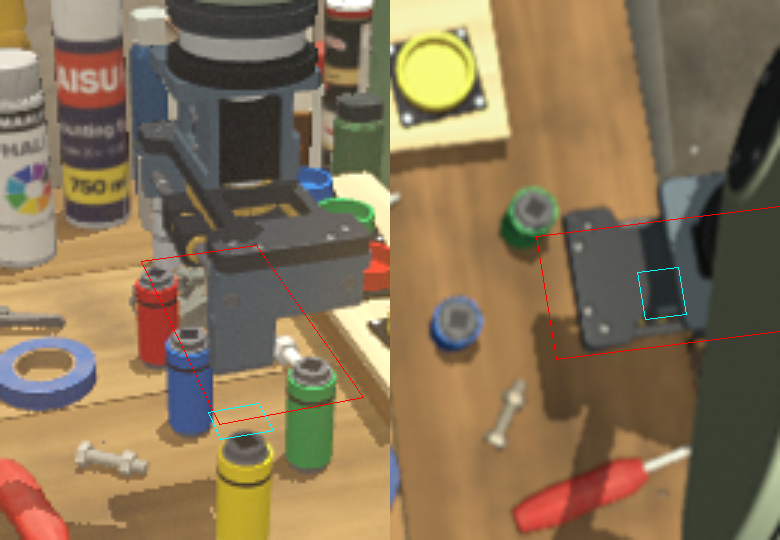

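Run:
```python
from h import *
np.set_printoptions(precision=1,suppress=True)
for z in(101,120,139,150):
  for b in((241,234),(261.7,230.7)):
    s=least_squares(lambda p:proj("side",[[*(p-500),z]])[0]-b,[900,300.]); print(z,s.x-500)
```

```text
101 [ 420.4 -153. ]
101 [ 462.2 -153.6]
120 [ 412.9 -180.5]
120 [ 452.7 -181.1]
139 [ 405.4 -208. ]
139 [ 443.1 -208.5]
150 [ 401.  -223.9]
150 [ 437.6 -224.4]
```

```bash
python3 -m creep '[{"claw":1,"tx":1,"ty":-1,"tz":0,"turn":0},{"claw":1,"tx":0,"ty":0,"tz":0,"turn":0},{"claw":1,"tx":0,"ty":0,"tz":0,"turn":0},{"claw":1,"tx":0,"ty":0,"tz":0,"turn":0},{"claw":1,"tx":0,"ty":0,"tz":0,"turn":0},{"claw":1,"tx":0,"ty":0,"tz":0,"turn":0},{"claw":1,"tx":0,"ty":0,"tz":0,"turn":0},{"claw":1,"tx":0,"ty":0,"tz":0,"turn":0},{"claw":1,"tx":0,"ty":0,"tz":15,"turn":0},{"claw":1,"tx":0,"ty":0,"tz":15,"turn":0},{"claw":1,"tx":0,"ty":0,"tz":15,"turn":0},{"claw":1,"tx":0,"ty":0,"tz":15,"turn":0},{"claw":1,"tx":0,"ty":0,"tz":15,"turn":0},{"claw":1,"tx":0,"ty":0,"tz":10,"turn":0},{"claw":1,"tx":0,"ty":0,"tz":5,"turn":0},{"claw":1,"tx":0,"ty":0,"tz":0,"turn":0}]' 30
python3 - <<'E'
from h import *
I=imaging.get_image("side"); o=r.get_obs(); print(o["tcp_pos"],o["wrist_force"])
cv2.imwrite("pics/g4.png",cv2.resize(I[150:320,170:330],None,fx=3,fy=3))
E
```

```text
time: 6.15
tcp_pos: [423.0, -208.5, 25.9]
tool_rot: [1.0, 0.0, -0.0, -0.0]
wrist_force: [0.5, 0.1, 0.1]
grip_width: 1.0
grip_force: 0.0
[ 423.42491239 -208.66365712   26.35442756] [-0.57650109 -0.19215808 -0.53259408]
```

View pics/g4.png

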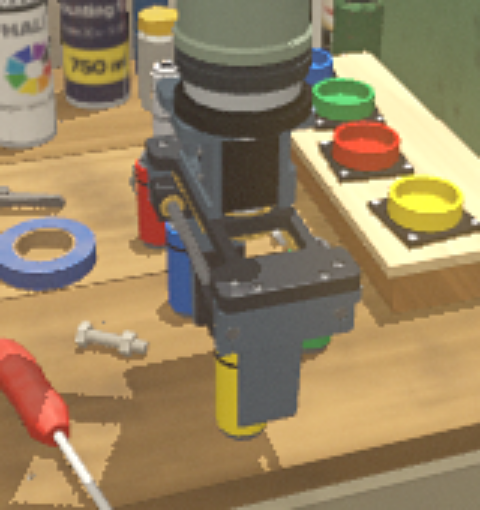

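Run:
```python
from h import *
np.set_printoptions(precision=1,suppress=True)
for z in(12,25,35,45,55):
  for b in((240/3+170,425/3+150),(296/3+170,416/3+150)):
    s=least_squares(lambda p:proj("side",[[*(p-500),z]])[0]-b,[900,300.]); print(z,s.x-500)
```

```text
12 [ 419.2 -217.3]
12 [ 455.6 -220. ]
25 [ 415.  -230.8]
25 [ 450.5 -233.4]
35 [ 411.9 -241.2]
35 [ 446.5 -243.8]
45 [ 408.7 -251.6]
45 [ 442.6 -254.1]
55 [ 405.5 -262. ]
55 [ 438.7 -264.4]
```

The picture shows the open finger's tip at (259,290), which puts the tips at about z 55 to 58. The tips therefore really sit about 30 mm above the reported TCP. I'll go 14 mm lower and grip.

```bash
python3 -m creep '[{"claw":1,"tx":0,"ty":0,"tz":7,"turn":0},{"claw":1,"tx":0,"ty":0,"tz":7,"turn":0},{"claw":0,"tx":0,"ty":0,"tz":0,"turn":0},{"claw":0,"tx":0,"ty":0,"tz":0,"turn":0},{"claw":0,"tx":0,"ty":0,"tz":0,"turn":0},{"claw":0,"tx":0,"ty":0,"tz":0,"turn":0},{"claw":0,"tx":0,"ty":0,"tz":0,"turn":0},{"claw":0,"tx":0,"ty":0,"tz":0,"turn":0},{"claw":0,"tx":0,"ty":0,"tz":0,"turn":0},{"claw":0,"tx":0,"ty":0,"tz":0,"turn":0},{"claw":0,"tx":0,"ty":0,"tz":0,"turn":0},{"claw":0,"tx":0,"ty":0,"tz":0,"turn":0},{"claw":0,"tx":0,"ty":0,"tz":0,"turn":0},{"claw":0,"tx":0,"ty":0,"tz":0,"turn":0}]' 30
```

```text
time: 7.6
tcp_pos: [423.2, -208.4, 12.3]
tool_rot: [1.0, -0.0, -0.0, -0.0]
wrist_force: [-0.1, 1.6, 2.1]
grip_width: 0.367
grip_force: 29.7
```

```bash
python3 -m creep '[{"claw":0,"tx":0,"ty":0,"tz":-10,"turn":0},{"claw":0,"tx":0,"ty":0,"tz":-20,"turn":0},{"claw":0,"tx":0,"ty":0,"tz":-20,"turn":0},{"claw":0,"tx":0,"ty":0,"tz":-20,"turn":0},{"claw":0,"tx":0,"ty":0,"tz":-20,"turn":0},{"claw":0,"tx":0,"ty":0,"tz":-20,"turn":0},{"claw":0,"tx":18,"ty":-12,"tz":-10,"turn":0},{"claw":0,"tx":18,"ty":-12,"tz":0,"turn":0},{"claw":0,"tx":18,"ty":-13,"tz":0,"turn":0},{"claw":0,"tx":18,"ty":-13,"tz":0,"turn":0},{"claw":0,"tx":18,"ty":-13,"tz":0,"turn":0},{"claw":0,"tx":18,"ty":-13,"tz":0,"turn":0},{"claw":0,"tx":18,"ty":-13,"tz":0,"turn":0},{"claw":0,"tx":18,"ty":-13,"tz":0,"turn":0},{"claw":0,"tx":18,"ty":-12,"tz":0,"turn":0},{"claw":0,"tx":18,"ty":-12,"tz":0,"turn":0},{"claw":0,"tx":3,"ty":0,"tz":0,"turn":0},{"claw":0,"tx":0,"ty":0,"tz":0,"turn":0},{"claw":0,"tx":0,"ty":0,"tz":0,"turn":0}]' 30
python3 - <<'E'
from h import *
I={n:imaging.get_image(n) for n in CAM}; o=r.get_obs(); print(o["tcp_pos"],o["grip_width"])
a=cv2.resize(I["side"][60:260,220:370],None,fx=2.6,fy=2.6); b=cv2.resize(I["top"][90:290,220:370],None,fx=2.6,fy=2.6)
cv2.imwrite("pics/g5.png",np.hstack([a,b]))
E
```

```text
time: 9.5
tcp_pos: [605.3, -83.2, 132.1]
tool_rot: [1.0, -0.0, -0.001, 0.0]
wrist_force: [-0.1, 0.0, -1.8]
grip_width: 0.373
grip_force: 29.7
[605.34898063 -83.2243135  132.3569983 ] 0.3729621882230437
```

View pics/g5.png

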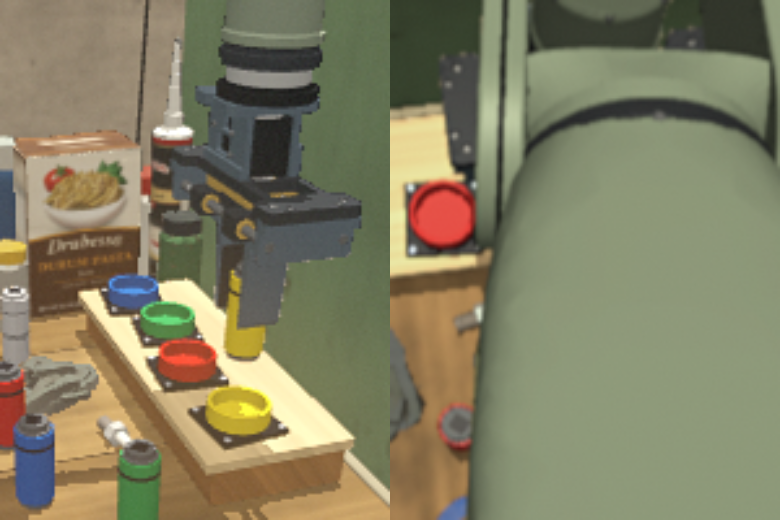

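Run:
```python
from h import *
for z in(105,115,120,130):
    q=(proj("side",ring(607,-83,z+6,17))-(220,60))*2.6; print(z,q.max(0),q.min(0))
```

```text
105 [262.97881175 373.05344364] [222.85408748 354.25650081]
115 [264.09678395 362.54325604] [223.73068285 344.03108063]
120 [264.66074055 357.24067398] [224.17285913 338.87390349]
130 [265.79874292 346.53909424] [225.065084   328.46931842]
```

```bash
python3 -m creep '[{"claw":0,"tx":1,"ty":-1,"tz":10,"turn":0},{"claw":0,"tx":0,"ty":0,"tz":15,"turn":0},{"claw":0,"tx":0,"ty":0,"tz":15,"turn":0},{"claw":0,"tx":0,"ty":0,"tz":10,"turn":0},{"claw":0,"tx":0,"ty":0,"tz":5,"turn":0},{"claw":0,"tx":0,"ty":0,"tz":4,"turn":0},{"claw":0,"tx":0,"ty":0,"tz":0,"turn":0},{"claw":0,"tx":0,"ty":0,"tz":0,"turn":0}]' 30
```

```text
time: 10.4
tcp_pos: [607.7, -81.6, 73.7]
tool_rot: [1.0, 0.0, 0.001, 0.0]
wrist_force: [0.1, -0.2, -1.9]
grip_width: 0.37
grip_force: 29.7
```

```bash
python3 -m creep '[{"claw":0,"tx":0,"ty":0,"tz":2,"turn":0},{"claw":0,"tx":0,"ty":0,"tz":0,"turn":0},{"claw":0.6,"tx":0,"ty":0,"tz":0,"turn":0},{"claw":0.6,"tx":0,"ty":0,"tz":0,"turn":0},{"claw":0.6,"tx":0,"ty":0,"tz":0,"turn":0},{"claw":0.6,"tx":0,"ty":0,"tz":0,"turn":0},{"claw":0.6,"tx":0,"ty":0,"tz":-10,"turn":0},{"claw":0.6,"tx":0,"ty":0,"tz":-20,"turn":0},{"claw":0.6,"tx":0,"ty":0,"tz":-20,"turn":0},{"claw":0.6,"tx":0,"ty":0,"tz":-20,"turn":0},{"claw":1,"tx":-19,"ty":9,"tz":0,"turn":0},{"claw":1,"tx":-19,"ty":9,"tz":0,"turn":0},{"claw":1,"tx":-19,"ty":9,"tz":0,"turn":0},{"claw":1,"tx":-19,"ty":9,"tz":0,"turn":0},{"claw":1,"tx":-19,"ty":9,"tz":0,"turn":0},{"claw":1,"tx":-18,"ty":10,"tz":0,"turn":0},{"claw":1,"tx":0,"ty":0,"tz":0,"turn":0},{"claw":1,"tx":0,"ty":0,"tz":0,"turn":0}]' 30
python3 - <<'E'
from h import *
I={n:imaging.get_image(n) for n in CAM}; o=r.get_obs(); print(o["tcp_pos"],o["grip_width"])
a=cv2.resize(I["side"][60:280,200:370],None,fx=2.4,fy=2.4); b=cv2.resize(I["top"][90:310,210:370],None,fx=2.4,fy=2.4)
cv2.imwrite("pics/g6.png",np.hstack([a,b]))
E
```

```text
time: 12.2
tcp_pos: [494.9, -136.7, 142.1]
tool_rot: [1.0, -0.0, 0.001, 0.0]
wrist_force: [0.3, -0.2, -0.6]
grip_width: 1.0
grip_force: 0.0
[ 495.33637065 -136.42096256  141.71790479] 0.9995426532192391
```

View pics/g6.png

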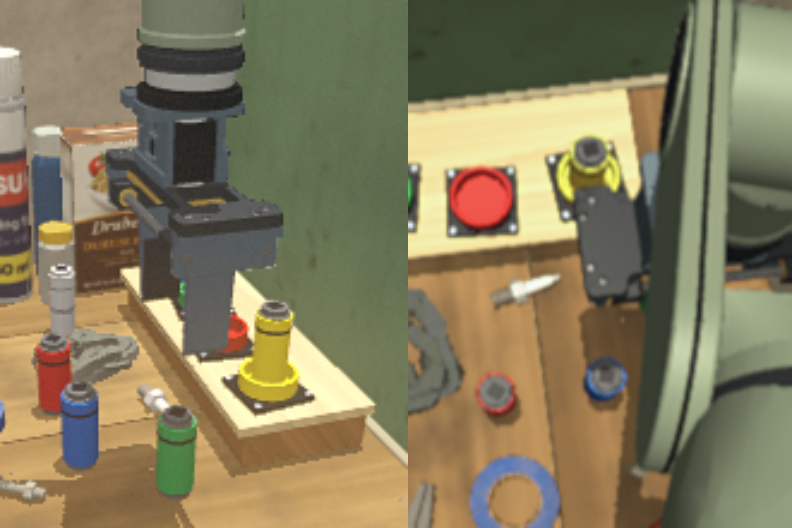

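Yellow stands upright in its cup at crop (270,345). On to green.

```bash
python3 -m creep '[{"claw":1,"tx":-1,"ty":0,"tz":20,"turn":0},{"claw":1,"tx":0,"ty":0,"tz":25,"turn":0},{"claw":1,"tx":0,"ty":0,"tz":25,"turn":0},{"claw":1,"tx":0,"ty":0,"tz":25,"turn":0},{"claw":1,"tx":0,"ty":0,"tz":20,"turn":0},{"claw":1,"tx":0,"ty":0,"tz":15,"turn":0},{"claw":1,"tx":0,"ty":0,"tz":0,"turn":0},{"claw":0,"tx":0,"ty":0,"tz":0,"turn":0},{"claw":0,"tx":0,"ty":0,"tz":0,"turn":0},{"claw":0,"tx":0,"ty":0,"tz":0,"turn":0},{"claw":0,"tx":0,"ty":0,"tz":0,"turn":0},{"claw":0,"tx":0,"ty":0,"tz":0,"turn":0},{"claw":0,"tx":0,"ty":0,"tz":0,"turn":0},{"claw":0,"tx":0,"ty":0,"tz":0,"turn":0},{"claw":0,"tx":0,"ty":0,"tz":0,"turn":0},{"claw":0,"tx":0,"ty":0,"tz":0,"turn":0},{"claw":0,"tx":0,"ty":0,"tz":0,"turn":0},{"claw":0,"tx":0,"ty":0,"tz":0,"turn":0},{"claw":0,"tx":0,"ty":0,"tz":0,"turn":0}]' 30
```

```text
time: 14.2
tcp_pos: [493.2, -136.6, 11.3]
tool_rot: [1.0, 0.0, 0.0, 0.0]
wrist_force: [-0.3, 0.9, 0.7]
grip_width: 0.365
grip_force: 30.0
```

```bash
python3 -m creep '[{"claw":0,"tx":0,"ty":0,"tz":-10,"turn":0},{"claw":0,"tx":0,"ty":0,"tz":-20,"turn":0},{"claw":0,"tx":0,"ty":0,"tz":-25,"turn":0},{"claw":0,"tx":0,"ty":0,"tz":-25,"turn":0},{"claw":0,"tx":0,"ty":0,"tz":-25,"turn":0},{"claw":0,"tx":0,"ty":0,"tz":-25,"turn":0},{"claw":0,"tx":11,"ty":-22,"tz":0,"turn":0},{"claw":0,"tx":11,"ty":-22,"tz":0,"turn":0},{"claw":0,"tx":11,"ty":-22,"tz":0,"turn":0},{"claw":0,"tx":11,"ty":-22,"tz":0,"turn":0},{"claw":0,"tx":11,"ty":-22,"tz":0,"turn":0},{"claw":0,"tx":11,"ty":-22,"tz":0,"turn":0},{"claw":0,"tx":11,"ty":-22,"tz":0,"turn":0},{"claw":0,"tx":11,"ty":-22,"tz":0,"turn":0},{"claw":0,"tx":11,"ty":-22,"tz":0,"turn":0},{"claw":0,"tx":11,"ty":-22,"tz":0,"turn":0},{"claw":0,"tx":11,"ty":-24,"tz":0,"turn":0},{"claw":0,"tx":0,"ty":0,"tz":0,"turn":0},{"claw":0,"tx":0,"ty":0,"tz":0,"turn":0}]' 30
```

```text
time: 16.1
tcp_pos: [613.8, 107.6, 141.0]
tool_rot: [1.0, 0.001, -0.001, 0.0]
wrist_force: [0.3, -0.9, -1.7]
grip_width: 0.368
grip_force: 30.0
```

```bash
python3 -m creep '[{"claw":0,"tx":0,"ty":0,"tz":15,"turn":0},{"claw":0,"tx":0,"ty":0,"tz":20,"turn":0},{"claw":0,"tx":0,"ty":0,"tz":15,"turn":0},{"claw":0,"tx":0,"ty":0,"tz":10,"turn":0},{"claw":0,"tx":0,"ty":0,"tz":6,"turn":0},{"claw":0,"tx":0,"ty":0,"tz":3,"turn":0},{"claw":0,"tx":0,"ty":0,"tz":1,"turn":0},{"claw":0,"tx":0,"ty":0,"tz":0,"turn":0}]' 30
```

```text
time: 16.9
tcp_pos: [614.6, 107.4, 71.8]
tool_rot: [1.0, 0.0, 0.001, -0.0]
wrist_force: [1.1, -1.6, -1.1]
grip_width: 0.367
grip_force: 30.0
```

```bash
python3 -m creep '[{"claw":0.6,"tx":0,"ty":0,"tz":0,"turn":0},{"claw":0.6,"tx":0,"ty":0,"tz":0,"turn":0},{"claw":0.6,"tx":0,"ty":0,"tz":0,"turn":0},{"claw":0.6,"tx":0,"ty":0,"tz":0,"turn":0},{"claw":0.6,"tx":0,"ty":0,"tz":-10,"turn":0},{"claw":0.6,"tx":0,"ty":0,"tz":-20,"turn":0},{"claw":0.6,"tx":0,"ty":0,"tz":-20,"turn":0},{"claw":0.6,"tx":0,"ty":0,"tz":-20,"turn":0},{"claw":1,"tx":-21,"ty":9,"tz":0,"turn":0},{"claw":1,"tx":-21,"ty":9,"tz":0,"turn":0},{"claw":1,"tx":-21,"ty":9,"tz":0,"turn":0},{"claw":1,"tx":-21,"ty":9,"tz":0,"turn":0},{"claw":1,"tx":-21,"ty":9,"tz":0,"turn":0},{"claw":1,"tx":-21,"ty":9,"tz":0,"turn":0},{"claw":1,"tx":-21,"ty":9,"tz":0,"turn":0},{"claw":1,"tx":-21,"ty":9,"tz":0,"turn":0},{"claw":1,"tx":-24,"ty":10,"tz":0,"turn":0},{"claw":1,"tx":0,"ty":0,"tz":0,"turn":0},{"claw":1,"tx":0,"ty":0,"tz":0,"turn":0}]' 30
```

```text
time: 18.8
tcp_pos: [423.0, 25.4, 142.2]
tool_rot: [1.0, -0.0, 0.001, -0.0]
wrist_force: [0.8, 0.2, 0.4]
grip_width: 0.997
grip_force: 0.0
```

```bash
python3 -m creep '[{"claw":1,"tx":-1,"ty":0,"tz":20,"turn":0},{"claw":1,"tx":0,"ty":0,"tz":25,"turn":0},{"claw":1,"tx":0,"ty":0,"tz":25,"turn":0},{"claw":1,"tx":0,"ty":0,"tz":25,"turn":0},{"claw":1,"tx":0,"ty":0,"tz":20,"turn":0},{"claw":1,"tx":0,"ty":0,"tz":15,"turn":0},{"claw":1,"tx":0,"ty":0,"tz":0,"turn":0},{"claw":0,"tx":0,"ty":0,"tz":0,"turn":0},{"claw":0,"tx":0,"ty":0,"tz":0,"turn":0},{"claw":0,"tx":0,"ty":0,"tz":0,"turn":0},{"claw":0,"tx":0,"ty":0,"tz":0,"turn":0},{"claw":0,"tx":0,"ty":0,"tz":0,"turn":0},{"claw":0,"tx":0,"ty":0,"tz":0,"turn":0},{"claw":0,"tx":0,"ty":0,"tz":0,"turn":0},{"claw":0,"tx":0,"ty":0,"tz":0,"turn":0},{"claw":0,"tx":0,"ty":0,"tz":0,"turn":0},{"claw":0,"tx":0,"ty":0,"tz":0,"turn":0},{"claw":0,"tx":0,"ty":0,"tz":0,"turn":0},{"claw":0,"tx":0,"ty":0,"tz":0,"turn":0}]' 30
python3 - <<'E'
from h import *
I={n:imaging.get_image(n) for n in CAM}
a=cv2.resize(I["side"][110:280,190:360],None,fx=2.8,fy=2.8); b=cv2.resize(I["top"][110:280,140:310],None,fx=1.8,fy=2.8)
cv2.imwrite("pics/g7.png",np.hstack([a,b]))
E
```

```text
time: 20.7
tcp_pos: [421.3, 25.3, 11.3]
tool_rot: [1.0, 0.0, 0.0, 0.0]
wrist_force: [-1.0, -1.3, 3.1]
grip_width: 0.365
grip_force: 30.0
```

View pics/g7.png

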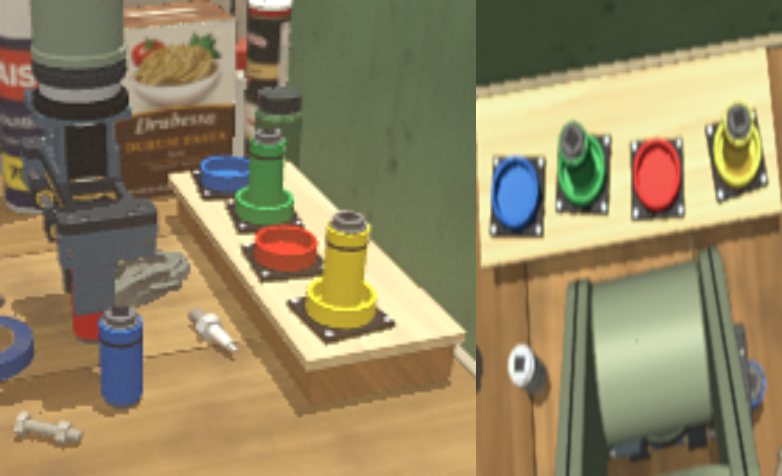

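Green and yellow stand upright in their cups and red is gripped. Now I carry red.

```bash
python3 -m creep '[{"claw":0,"tx":0,"ty":0,"tz":-10,"turn":0},{"claw":0,"tx":0,"ty":0,"tz":-20,"turn":0},{"claw":0,"tx":0,"ty":0,"tz":-25,"turn":0},{"claw":0,"tx":0,"ty":0,"tz":-25,"turn":0},{"claw":0,"tx":0,"ty":0,"tz":-25,"turn":0},{"claw":0,"tx":0,"ty":0,"tz":-25,"turn":0},{"claw":0,"tx":18,"ty":1,"tz":0,"turn":0},{"claw":0,"tx":18,"ty":1,"tz":0,"turn":0},{"claw":0,"tx":18,"ty":1,"tz":0,"turn":0},{"claw":0,"tx":18,"ty":1,"tz":0,"turn":0},{"claw":0,"tx":18,"ty":1,"tz":0,"turn":0},{"claw":0,"tx":18,"ty":1,"tz":0,"turn":0},{"claw":0,"tx":18,"ty":1,"tz":0,"turn":0},{"claw":0,"tx":18,"ty":1,"tz":0,"turn":0},{"claw":0,"tx":18,"ty":0,"tz":0,"turn":0},{"claw":0,"tx":15,"ty":0,"tz":0,"turn":0},{"claw":0,"tx":0,"ty":0,"tz":0,"turn":0},{"claw":0,"tx":0,"ty":0,"tz":0,"turn":0}]' 30
```

```text
time: 22.6
tcp_pos: [597.3, 17.6, 140.9]
tool_rot: [1.0, 0.0, -0.001, -0.0]
wrist_force: [0.6, -0.5, -1.9]
grip_width: 0.367
grip_force: 30.0
```

```bash
python3 -m creep '[{"claw":0,"tx":0,"ty":0,"tz":15,"turn":0},{"claw":0,"tx":0,"ty":0,"tz":15,"turn":0},{"claw":0,"tx":0,"ty":0,"tz":0,"turn":0},{"claw":0,"tx":0,"ty":0,"tz":0,"turn":0}]' 30
```

```text
time: 23.0
tcp_pos: [597.5, 17.5, 111.5]
tool_rot: [1.0, 0.0, -0.0, 0.0]
wrist_force: [0.5, -0.1, -1.5]
grip_width: 0.367
grip_force: 30.0
```

```bash
python3 -m creep '[{"claw":0,"tx":1,"ty":0,"tz":15,"turn":0},{"claw":0,"tx":0,"ty":0,"tz":15,"turn":0},{"claw":0,"tx":0,"ty":0,"tz":6,"turn":0},{"claw":0,"tx":0,"ty":0,"tz":3,"turn":0},{"claw":0,"tx":0,"ty":0,"tz":1,"turn":0},{"claw":0,"tx":0,"ty":0,"tz":0,"turn":0},{"claw":0,"tx":0,"ty":0,"tz":0,"turn":0},{"claw":0.6,"tx":0,"ty":0,"tz":0,"turn":0},{"claw":0.6,"tx":0,"ty":0,"tz":0,"turn":0},{"claw":0.6,"tx":0,"ty":0,"tz":0,"turn":0},{"claw":0.6,"tx":0,"ty":0,"tz":0,"turn":0},{"claw":0.6,"tx":0,"ty":0,"tz":-10,"turn":0},{"claw":0.6,"tx":0,"ty":0,"tz":-20,"turn":0},{"claw":0.6,"tx":0,"ty":0,"tz":-20,"turn":0},{"claw":0.6,"tx":0,"ty":0,"tz":-20,"turn":0},{"claw":0.6,"tx":0,"ty":0,"tz":0,"turn":0}]' 30
```

```text
time: 24.6
tcp_pos: [601.5, 17.5, 144.9]
tool_rot: [1.0, 0.0, 0.004, -0.0]
wrist_force: [0.2, -0.1, -0.5]
grip_width: 0.6
grip_force: 0.0
```

```bash
python3 -m creep '[{"claw":0.6,"tx":-20,"ty":10,"tz":0,"turn":0},{"claw":1,"tx":-20,"ty":10,"tz":0,"turn":0},{"claw":1,"tx":-20,"ty":10,"tz":0,"turn":0},{"claw":1,"tx":-20,"ty":10,"tz":0,"turn":0},{"claw":1,"tx":-20,"ty":10,"tz":0,"turn":0},{"claw":1,"tx":-20,"ty":10,"tz":0,"turn":0},{"claw":1,"tx":-20,"ty":10,"tz":0,"turn":0},{"claw":1,"tx":-20,"ty":10,"tz":0,"turn":0},{"claw":1,"tx":-15,"ty":10,"tz":0,"turn":0},{"claw":1,"tx":0,"ty":0,"tz":0,"turn":0},{"claw":1,"tx":0,"ty":0,"tz":0,"turn":0}]' 30
```

```text
time: 25.7
tcp_pos: [424.8, -72.7, 141.3]
tool_rot: [1.0, -0.0, 0.001, -0.0]
wrist_force: [-0.2, -0.8, 2.1]
grip_width: 0.999
grip_force: 0.0
```

```bash
python3 -m creep '[{"claw":1,"tx":-1,"ty":0,"tz":20,"turn":0},{"claw":1,"tx":0,"ty":0,"tz":25,"turn":0},{"claw":1,"tx":0,"ty":0,"tz":25,"turn":0},{"claw":1,"tx":0,"ty":0,"tz":25,"turn":0},{"claw":1,"tx":0,"ty":0,"tz":20,"turn":0},{"claw":1,"tx":0,"ty":0,"tz":15,"turn":0},{"claw":1,"tx":0,"ty":0,"tz":0,"turn":0},{"claw":0,"tx":0,"ty":0,"tz":0,"turn":0},{"claw":0,"tx":0,"ty":0,"tz":0,"turn":0},{"claw":0,"tx":0,"ty":0,"tz":0,"turn":0},{"claw":0,"tx":0,"ty":0,"tz":0,"turn":0},{"claw":0,"tx":0,"ty":0,"tz":0,"turn":0},{"claw":0,"tx":0,"ty":0,"tz":0,"turn":0},{"claw":0,"tx":0,"ty":0,"tz":0,"turn":0},{"claw":0,"tx":0,"ty":0,"tz":0,"turn":0},{"claw":0,"tx":0,"ty":0,"tz":0,"turn":0},{"claw":0,"tx":0,"ty":0,"tz":0,"turn":0},{"claw":0,"tx":0,"ty":0,"tz":0,"turn":0},{"claw":0,"tx":0,"ty":0,"tz":0,"turn":0}]' 30
```

```text
time: 27.6
tcp_pos: [423.3, -72.6, 11.3]
tool_rot: [1.0, 0.0, 0.0, 0.0]
wrist_force: [0.2, 0.2, 1.6]
grip_width: 0.369
grip_force: 30.0
```

```bash
python3 -m creep '[{"claw":0,"tx":0,"ty":0,"tz":-10,"turn":0},{"claw":0,"tx":0,"ty":0,"tz":-20,"turn":0},{"claw":0,"tx":0,"ty":0,"tz":-30,"turn":0},{"claw":0,"tx":0,"ty":0,"tz":-30,"turn":0},{"claw":0,"tx":0,"ty":0,"tz":-30,"turn":0},{"claw":0,"tx":0,"ty":0,"tz":-30,"turn":0},{"claw":0,"tx":0,"ty":0,"tz":-30,"turn":0},{"claw":0,"tx":18,"ty":-26,"tz":0,"turn":0},{"claw":0,"tx":18,"ty":-26,"tz":0,"turn":0},{"claw":0,"tx":18,"ty":-26,"tz":0,"turn":0},{"claw":0,"tx":18,"ty":-26,"tz":0,"turn":0},{"claw":0,"tx":18,"ty":-26,"tz":0,"turn":0},{"claw":0,"tx":18,"ty":-26,"tz":0,"turn":0},{"claw":0,"tx":18,"ty":-26,"tz":0,"turn":0},{"claw":0,"tx":18,"ty":-26,"tz":0,"turn":0},{"claw":0,"tx":18,"ty":-26,"tz":0,"turn":0},{"claw":0,"tx":19,"ty":-23,"tz":0,"turn":0},{"claw":0,"tx":0,"ty":0,"tz":0,"turn":0},{"claw":0,"tx":0,"ty":0,"tz":0,"turn":0}]' 30
```

```text
time: 29.5
tcp_pos: [603.6, 184.5, 190.6]
tool_rot: [1.0, 0.0, -0.001, 0.001]
wrist_force: [-0.8, -0.2, -1.9]
grip_width: 0.365
grip_force: 30.0
```

```bash
python3 -m creep '[{"claw":0,"tx":0,"ty":0,"tz":20,"turn":0},{"claw":0,"tx":0,"ty":0,"tz":20,"turn":0},{"claw":0,"tx":0,"ty":0,"tz":20,"turn":0},{"claw":0,"tx":0,"ty":0,"tz":0,"turn":0},{"claw":0,"tx":0,"ty":0,"tz":0,"turn":0}]' 30
python3 - <<'E'
from h import *
I={n:imaging.get_image(n) for n in CAM}
a=cv2.resize(I["side"][80:240,200:350],None,fx=3,fy=3); b=cv2.resize(I["top"][100:260,60:170],None,fx=3,fy=3)
cv2.imwrite("pics/g8.png",np.hstack([a,b]))
E
```

```text
time: 30.0
tcp_pos: [603.9, 183.7, 131.8]
tool_rot: [1.0, -0.0, -0.0, 0.0]
wrist_force: [0.4, 0.7, -2.4]
grip_width: 0.364
grip_force: 30.0
```

View pics/g8.png

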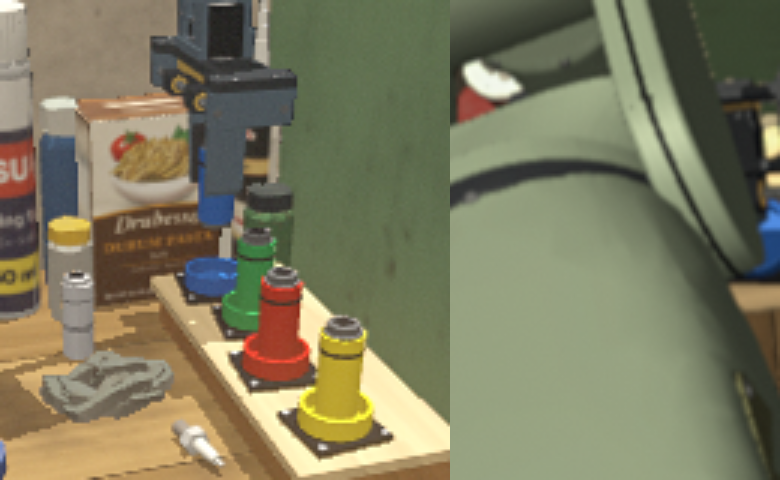

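All three placed sockets look upright, and blue hangs above its cup, clear of the box. I'll go down slowly and watch the force.

```bash
python3 -m creep '[{"claw":0,"tx":0,"ty":-1,"tz":8,"turn":0},{"claw":0,"tx":1,"ty":0,"tz":8,"turn":0},{"claw":0,"tx":0,"ty":0,"tz":8,"turn":0},{"claw":0,"tx":0,"ty":0,"tz":8,"turn":0},{"claw":0,"tx":0,"ty":0,"tz":0,"turn":0},{"claw":0,"tx":0,"ty":0,"tz":0,"turn":0}]' 30
```

```text
time: 30.7
tcp_pos: [605.1, 185.4, 98.8]
tool_rot: [1.0, 0.0, -0.0, 0.0]
wrist_force: [0.1, 0.1, -1.6]
grip_width: 0.366
grip_force: 30.0
```

```bash
python3 -m creep '[{"claw":0,"tx":0,"ty":0,"tz":7,"turn":0},{"claw":0,"tx":0,"ty":0,"tz":7,"turn":0},{"claw":0,"tx":0,"ty":0,"tz":7,"turn":0},{"claw":0,"tx":0,"ty":0,"tz":5,"turn":0},{"claw":0,"tx":0,"ty":0,"tz":2,"turn":0},{"claw":0,"tx":0,"ty":0,"tz":0,"turn":0},{"claw":0,"tx":0,"ty":0,"tz":0,"turn":0}]' 30
```

```text
time: 31.4
tcp_pos: [605.5, 185.5, 71.4]
tool_rot: [1.0, 0.0, 0.0, -0.0]
wrist_force: [0.5, 0.7, -1.7]
grip_width: 0.365
grip_force: 30.0
```

Release, lift, and retreat so that the cameras see the cups.

```bash
python3 -m creep '[{"claw":0.55,"tx":0,"ty":0,"tz":1,"turn":0},{"claw":0.55,"tx":0,"ty":0,"tz":0,"turn":0},{"claw":0.55,"tx":0,"ty":0,"tz":0,"turn":0},{"claw":0.55,"tx":0,"ty":0,"tz":0,"turn":0},{"claw":0.55,"tx":0,"ty":0,"tz":-10,"turn":0},{"claw":0.55,"tx":0,"ty":0,"tz":-20,"turn":0},{"claw":0.55,"tx":0,"ty":0,"tz":-25,"turn":0},{"claw":0.55,"tx":0,"ty":0,"tz":-25,"turn":0},{"claw":0.55,"tx":0,"ty":0,"tz":-25,"turn":0},{"claw":0.55,"tx":0,"ty":0,"tz":-25,"turn":0},{"claw":0.55,"tx":-20,"ty":30,"tz":0,"turn":0},{"claw":0.55,"tx":-20,"ty":30,"tz":0,"turn":0},{"claw":0.55,"tx":-20,"ty":30,"tz":0,"turn":0},{"claw":0.55,"tx":-20,"ty":30,"tz":0,"turn":0},{"claw":0.55,"tx":-20,"ty":30,"tz":0,"turn":0},{"claw":0.55,"tx":-20,"ty":30,"tz":0,"turn":0},{"claw":0.55,"tx":-20,"ty":30,"tz":0,"turn":0},{"claw":0.55,"tx":-20,"ty":30,"tz":0,"turn":0},{"claw":0.55,"tx":0,"ty":40,"tz":0,"turn":0},{"claw":0.55,"tx":0,"ty":40,"tz":0,"turn":0}]' 30
python3 -m creep '[{"claw":0.55,"tx":0,"ty":40,"tz":0,"turn":0},{"claw":0.55,"tx":0,"ty":40,"tz":0,"turn":0},{"claw":0.55,"tx":-10,"ty":40,"tz":0,"turn":0},{"claw":0.55,"tx":-10,"ty":40,"tz":0,"turn":0},{"claw":0.55,"tx":-10,"ty":40,"tz":0,"turn":0},{"claw":0.55,"tx":0,"ty":0,"tz":0,"turn":0},{"claw":0.55,"tx":0,"ty":0,"tz":0,"turn":0}]' 30
python3 - <<'E'
from h import *
I={n:imaging.get_image(n) for n in CAM}
for n in CAM: cv2.imwrite(f"pics/e_{n}.png",I[n])
a=cv2.resize(I["side"][140:270,200:350],None,fx=2.6,fy=2.6); b=cv2.resize(I["top"][120:250,140:290],None,fx=2.6,fy=2.6)
cv2.imwrite("pics/g9.png",np.hstack([a,b]))
E
```

```text
time: 33.4
tcp_pos: [444.8, -135.8, 201.6]
tool_rot: [1.0, 0.0, 0.001, 0.0]
wrist_force: [0.6, 0.3, -0.6]
grip_width: 0.546
grip_force: 0.0
time: 34.1
tcp_pos: [415.0, -335.0, 200.7]
tool_rot: [1.0, -0.001, 0.0, -0.0]
wrist_force: [0.0, -0.2, 1.0]
grip_width: 0.548
grip_force: 0.0
```

View pics/g9.png

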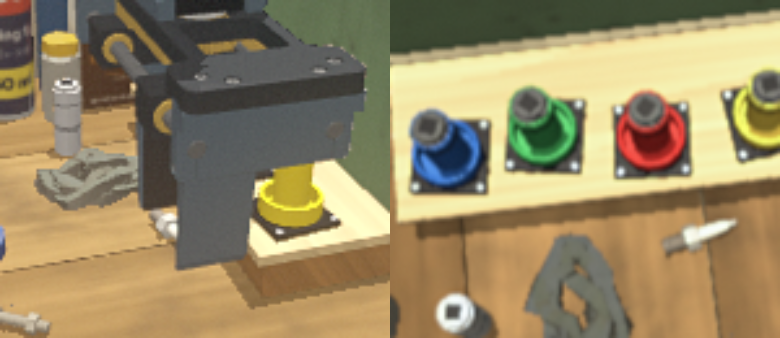

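Run:
```python
from h import *
for n,b,c in[("blue",(156.2,167.7),(605.7,188.1)),("green",(193.8,160.4),(614.8,107)),("red",(239.6,162.7),(599.2,17.1)),("yellow",(285.8,153),(606.7,-82.4))]:
    s=least_squares(lambda p:proj("top",[[*(p-500),141]])[0]-b,[1100,600.]); print(n,s.x-500-c)
```

```text
blue [ 1.12284786 -7.18548336]
green [-2.06190106 -1.86324366]
red [-2.63059072 -2.48838008]
yellow [-1.35617728  2.44777596]
```

All four sockets stand upright in their own cups, within about 7 mm of centre, and the plain socket has not moved. I'm handing in.

```bash
python3 -c "
from cell import close_job
print(close_job())"
```

```text
the job is handed in; nothing more can be done
None
```

I handed the job in at about 34 s of the 112 s limit: all four coloured sockets stand upright in their own cups and the plain socket was left alone, by the last pictures; no verdict came back.

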